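Find the gauge ring that the new rolling-pin spindle passes

ROBOT

A 7-joint arm with a two-finger parallel gripper is mounted at the origin on a cart in front of the work surface, level with it; the furniture and walls round the work are solid. World frame = base frame: x ahead of the robot, y to its left, z up, the work surface at z = 0. Lengths are in mm, angles in rad, forces in N, time in s.
With the tool pointing down it reaches from about 425 to 875 mm from the base axis. Payload 8.4 kg.
Tool frame: the origin (TCP) lies midway between the tips of the shut fingers; the grasp point (between the pads) lies 19 mm behind it; z points along the fingers, y is the line along which they close (so a half turn about z gives the same grasp; the last joint's range is limited). The gripper opens to 85 mm and grips with 20 to 120 N. Pads are 22 mm wide; open, the fingers measure 114 mm over their backs; the gripper's body (76 mm by 85 mm) begins 54 mm behind the grasp point. The pads swing forward as they close: fully open they stand 13 mm farther back than shut.
Start: joints at [-1.358, 0.333, 0.04, 1.465, -0.013, 1.343, -0.059], TCP at [199.403, 618.629, 231.308] pointing down, gripper open.
Joint ranges: [-2.58, 2.58], [-0.38, 2.09], [-1.3, 1.39], [0.25, 2.4], [-1.5, 4.64], [0.08, 2.09], [-2.65, 2.65]. Speed limits (rad/s): [2.22, 2.22, 2.79, 2.79, 3.14, 3.14, 3.14].

INTERFACE

Orientations are given as [roll, pitch, yaw] about the fixed x, y, z axes, in that order (R = Rz(yaw) Ry(pitch) Rx(roll)).
In Python, from plant import manip gives the robot as it stands.
- The arm moves only by the tool step_arm, never from a script. Its argument "steps" is a list of rows, each a list of 2 entries, a list of its own where there are three numbers: the shift along the tool's x, y, z in m, then the turn, a rotation vector about the tool's x, y, z in degrees. A call has 1 to 20 rows; each row is the pose to reach, as a shift and turn from the pose commanded when the call began, along the tool's axes at that moment; what a row does not reach only later rows make up. A row lasts 1/8 s, in which the tool goes at most 62.5 mm and 10.7 degrees, less where a joint would pass 70% of its speed; a pose out of reach is approached as far as the arm can. A call with a gripper value outside its range is refused whole. "grip" is the finger opening in m, from 0 to 0.0854, set as the call begins (left out, the last holds). The fingers move at their own pace and stop on an object; the grip force is fixed at half the most. Time passes only in rows, so rows that repeat a pose let the fingers close. It gives the time, the measured TCP pose, the force, the opening and the grip force at its end, in the units of the state.
- manip.get_state(): the state, without advancing time (a new reading comes with each control period).
- manip.snapshot(name): name is "scene" or "top" or "wrist"; returns a dict with "color" (384x512x3 uint8, blue, green, red), "fx", "fy", "cx", "cy" (pixels), "rvec" (rotation vector, rad) and "tvec" (3), from world to camera coordinates, as OpenCV has them; the wrist camera has in their place "T_tool_cam" (4x4, takes a point from camera to tool coordinates, whose origin is the TCP and whose axes are the flange's). Camera axes: x right, y down, z forward; pixel columns grow to the right and rows downward; lengths in mm; the calibration is good to about 2 mm. A picture is of the moment at which its call begins: read the wrist's pose just before it. There is no depth.
- manip.job_done(): hands the job in; it is judged then, once.
Trained networks look in a picture, given as the dict that the camera call returned (one of the last four; its "shot" number tells which), for a name from the list of things; names that differ only in an ending like _2 or _b are one class to them, and where a whole thing is asked for, a point or a joint stands for the part that bears it (a point fixed in the world has none). Each returns a list of dicts, best first, with "p" (0 to 1); they miss things now and then, are a little off and sometimes report something else, mostly with a low value. They report only what shows in the picture. A call takes as long as a camera call.
- manip.find_in(picture, thing): "point" ([x, y, z] in mm, in world coordinates, good to about 4 mm: the middle of the surface that is visible of it).
The state is a dict: "t": time; "joint_pos": joint angles; "joint_vel": joint speeds; "joint_efforts": joint torques, N m; "position": TCP position; "tool_rot": TCP orientation; "wrist_force": force on the tool from outside, world axes, zero at the start; "wrist_torque": the same for the moment, N m; "width": finger opening in mm; "grip_force": force on a finger pad.
Only numpy, scipy, OpenCV 4.12 (cv2) and the standard library are available. Lean on these libraries where they do the work, as an engineer would, in place of code of your own. Each camera call takes 0.05 s, during which the arm holds its last target. There are 200 camera calls.

TASK

The new wooden spindle for the rolling pin must be sized on the three steel gauge rings lying on the oak stand; the rings were put back in no particular order and two of them are too tight. Lift the spindle out of its holder, ease it gently into one ring after another, feeling for each bore and never forcing it, until one lets it through cleanly. Keep hold of it until its foot is down, then leave it standing upright right through that ring on the worktop, let go of, and leave everything else where it is.

Things in the scene. Friction and masses are not known exactly. Their poses are not given: they have to be found in the camera images.
- spindle: the pale wooden spindle, a plain round rod 16 mm in diameter and 140 mm long, 60 g, foot edge bevelled 1.5 mm at 45 degrees; it starts upright in the holder. Origin at the centre of its foot, z along it to its top
- spindle_top (a point): centre of the spindle's upper end face, 140 mm above its origin
- holder: low dark turned wooden cup, fixed to the worktop, 64 mm in diameter and 34 mm high, with a 21 mm bore whose floor is 6 mm above the worktop. Origin at the centre of its underside
- gauge: fixed oak stand, 80 mm (x) by 270 mm (y), its board's top 52 mm above the worktop, open below the board down to the worktop. Three 34 mm openings in the board, 85 mm apart along its y axis; over each lies a fixed steel ring 50 mm across and 24 mm high. Origin at the centre of its underside on the worktop
- place_1 (a point): nominal ring centre at the stand's +y end, at the ring's top, 76 mm above the worktop; axes as the stand's. One ring's bore is 18 mm: the spindle passes; the others' 14 and 12.4 mm: refused. Which ring lies in which place changes and is not reported. Each ring lies up to 4 mm off its place in x and in y, also not reported: the bore must be felt for or seen
- place_2 (a point): nominal ring centre in the middle of the stand, otherwise as place_1. Every ring's mouth is a 30 mm countersink that narrows at 45 degrees to its bore. Off-centre, the foot lands on the slope, which pushes it sideways towards the bore
- place_3 (a point): nominal ring centre at the stand's -y end, otherwise as place_1. In a ring that is too tight the centred foot stops about 8.5 mm below the ring's top; in the ring that fits it slides on to the worktop, 76 mm below. More than 25 N on a ring, or on the stand, is forcing it
- salt_shaker: glass salt shaker, 44 mm wide, 90 mm high, loose bystander; origin at its underside
- pepper_mill: dark wooden pepper mill, 58 mm wide, 170 mm high, loose bystander; origin at its underside
- tea_light: small tea light, 38 mm wide, 16 mm high, loose bystander; origin at its underside
- spice_0: spice jar with a screw cap, 45 mm wide, 106 mm high, loose bystander; origin at its underside

How it is judged:
By the outcome, as a careful person would: the job done as asked, in the order asked, and still so for the second after the job is handed in, with the robot touching nothing.
It also fails if it takes over 70 s, if anything falls off the work surface, if the arm or the gripper's body presses on something with over 40 N, if the wrist force passes 120 N, or if a joint passes its speed limit or range.

## Working session

There is one attempt and no reset: what is moved stays moved. The work goes in short steps, Python scripts to look and compute and a tool call to move; the robot and the scene stay as the last step left them, time stands still between calls to the robot, and variables do not carry over. Pictures are saved under pics/ and viewed, at most 10 in all, crops included, and the job is handed in when it is done.

Besides the shell and the picture viewer there is one more tool, called as name([rows], argument=value, ...), one row to a line, values as JSON. step_arm: Moves the arm, as the interface text tells. Its arguments: {"type":"object","properties":{"steps":{"type":"array"},"grip":{"type":"number"}},"required":["steps"]}

```bash
mkdir -p pics; ls
python3 - <<'E'
from plant import manip
import cv2,numpy as np
s=manip.get_state(); print({k:np.round(s[k],3).tolist() for k in ('t','position','tool_rot','wrist_force','width')})
ims=[]
for n in ('top','scene'):
    p=manip.snapshot(n); cv2.imwrite(f'pics/{n}0.png',p['color']); 
    print(n,p['fx'],p['fy'],p['cx'],p['cy'],np.round(p['rvec'],4),np.round(p['tvec'],1))
    for t in ('spindle','holder','gauge','salt_shaker','pepper_mill','tea_light','spice_0'):
        print(n,t,[(np.round(d['point']).tolist(),round(d['p'],2)) for d in manip.find_in(p,t)[:2]])
E
```

```text
pics
{'t': 0.0, 'position': [199.304, 618.209, 230.446], 'tool_rot': [-3.14, 0.0, 2.83], 'wrist_force': [-0.303, 0.406, -0.082], 'width': 85.202}
top 421.945339763911 421.945339763911 253.25808657923906 190.14165204334753 [ 2.158  -2.1625  0.1263] [-107.6  519.2 1108.7]
top spindle []
top holder [([435.0, -277.0, 23.0], 0.73)]
top gauge [([503.0, 34.0, 55.0], 0.73)]
top salt_shaker [([365.0, -204.0, 10.0], 0.54), ([360.0, -85.0, 84.0], 0.51)]
top pepper_mill [([640.0, -209.0, 144.0], 0.91)]
top tea_light [([364.0, -202.0, 10.0], 0.56)]
top spice_0 [([592.0, -398.0, 110.0], 0.6)]
scene 445.2347637711037 445.2347637711037 256.6675689018766 194.65204867411472 [ 2.0885 -0.8317  0.4171] [-457.8  244.8  965.9]
scene spindle [([436.0, -287.0, 100.0], 0.83), ([589.0, -416.0, 75.0], 0.38)]
scene holder [([424.0, -296.0, 22.0], 0.82)]
scene gauge [([487.0, -36.0, 54.0], 0.64), ([354.0, -89.0, 51.0], 0.54)]
scene salt_shaker [([354.0, -91.0, 52.0], 0.92)]
scene pepper_mill [([633.0, -225.0, 86.0], 0.78)]
scene tea_light [([366.0, -202.0, 9.0], 0.64)]
scene spice_0 [([589.0, -418.0, 73.0], 0.61)]
```

View pics/top0.png

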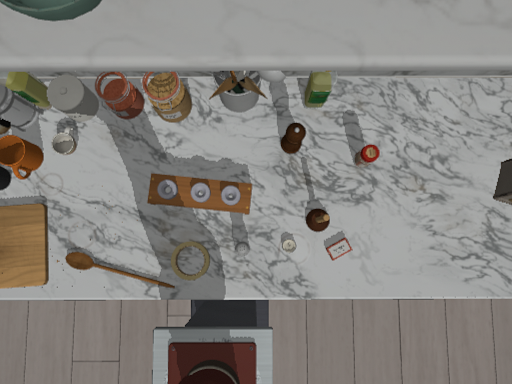

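View pics/scene0.png

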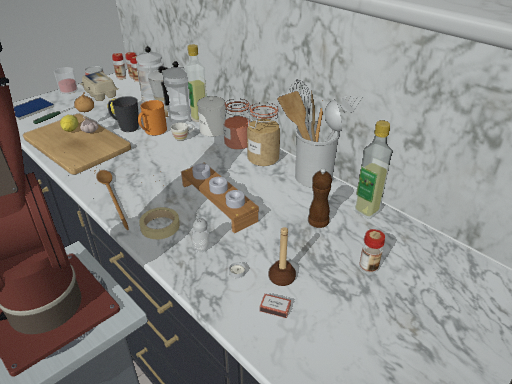

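Top: stand with rings near pixels (167,189), (200,193), (231,196); holder and spindle near (317,220); tea light (289,244); shaker (242,247); mill (292,138). Scene: the spindle's top is at (283,228) and the holder at (282,272). Next I'll zoom in and convert to positions.

```bash
cat > h.py <<'E'
import numpy as np,cv2
from scipy.spatial.transform import Rotation as R
def K(p): return np.array([[p['fx'],0,p['cx']],[0,p['fy'],p['cy']],[0,0,1.]])
def cam(p,s=None):
    "camera-to-world rotation and camera centre"
    if 'rvec' in p:
        M=cv2.Rodrigues(np.array(p['rvec'],float))[0]; return M.T,-M.T@np.ravel(p['tvec'])
    Rt=R.from_euler('xyz',s['tool_rot']).as_matrix(); T=np.array(p['T_tool_cam'])
    return Rt@T[:3,:3],Rt@T[:3,3]+np.array(s['position'])
def ray(p,uv,z,s=None):
    Rc,c=cam(p,s); d=Rc@np.linalg.inv(K(p))@[uv[0],uv[1],1]; return c+d*(z-c[2])/d[2]
def proj(p,X,s=None):
    Rc,c=cam(p,s); q=K(p)@(Rc.T@(np.array(X,float)-c)); return q[:2]/q[2]
E
python3 - <<'E'
from plant import manip
from h import *
p=manip.snapshot('top')
for uv in ((167,189),(200,193),(231,196)): print(np.round(ray(p,uv,76),1))
print('corners',[np.round(ray(p,uv,52)[:2]).tolist() for uv in ((151,174),(252,178),(250,213),(149,205))])
a=p['color'][165:225,140:262]; b=p['color'][190:250,270:350]
im=np.hstack([cv2.resize(a,None,fx=6,fy=6,interpolation=2)])
im2=cv2.resize(b,None,fx=3,fy=3,interpolation=2)
q=manip.snapshot('scene'); im3=cv2.resize(q['color'][220:295,255:310],None,fx=3,fy=3,interpolation=2)
c=np.zeros((600,732,3),np.uint8); c[:360]=im; c[365:545,:240]=im2; c[365:590,300:465]=im3
cv2.imwrite('pics/c1.png',c)
E
```

```text
[517.1 114.9  76. ]
[506.5  29.2  76. ]
[498.5 -51.1  76. ]
corners [[560.0, 163.0], [549.0, -105.0], [456.0, -100.0], [478.0, 166.0]]
```

View pics/c1.png

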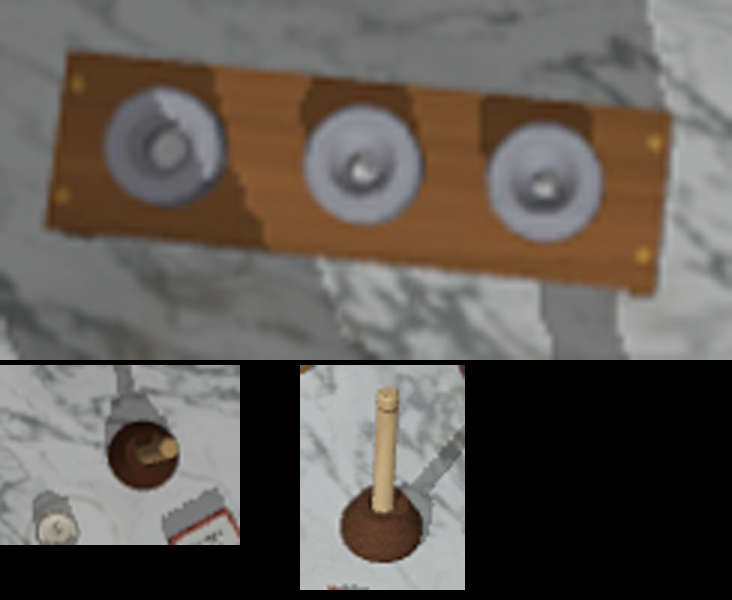

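The left ring (place_1, centre at crop (165,147)) shows by far the widest bore. The other two, at (362,165) and (545,183), look narrow. The spindle leans a little: its top is at crop (170,447) and the holder's centre at (143,455).

```bash
cat >> h.py <<'E'
def togo(s,pos,yaw=None,Rt=None):
    "shift (m, tool axes) and turn (deg) from measured pose to world target"
    A=R.from_euler('xyz',s['tool_rot']); B=Rt or R.from_euler('xyz',[np.pi,0,s['tool_rot'][2] if yaw is None else yaw])
    return np.round(A.inv().apply(np.array(pos)-s['position'])/1000,4),np.round((A.inv()*B).as_rotvec(degrees=True),2)
E
python3 - <<'E'
from plant import manip
from h import *
p=manip.snapshot('top'); s=manip.get_state()
print('top pt',ray(p,(326.3,217),146),'holder',ray(p,(317.3,219.7),20), ray(p,(317.3,219.7),34))
for uv in ((165.5,147),(363,165),(545,183)): print(ray(p,(140+uv[0]/6-.42,165+uv[1]/6-.42),76))
q=manip.snapshot('scene')
g=lambda x,y:(255+(x-300)/3-.3,220+(y-365)/3-.3)
print(g(387,392),g(383,510))
# triangulate spindle top from both
import scipy.optimize as o
f=lambda X:np.r_[proj(p,X)-(326.3,217),proj(q,X)-g(387,394)]
r=o.least_squares(f,[430,-290,146]);print('tri',r.x,r.fun)
print('low',[ray(q,g(383,510),34)])
w=manip.snapshot('wrist'); print(np.round(w['T_tool_cam'],3),w['fx'],s['tool_rot'])
print(togo(s,(440,115,330)))
E
```

```text
top pt [ 439.90162262 -284.37149715  146.        ] holder [ 439.45025475 -281.56678761   20.        ] [ 438.78461753 -279.45873178   34.        ]
[516.87643047 114.49462266  76.        ]
[508.86531456  29.03829381  76.        ]
[500.88326527 -49.57409892  76.        ]
(283.7, 228.7) (282.3666666666667, 268.0333333333333)
tri [ 440.21403801 -285.21501857  141.42510857] [ 0.0228074  -0.027328   -0.03135199  0.00479231]
low [array([ 433.15606494, -293.49434605,   34.        ])]
[[  -0.      -0.964   -0.267   67.577]
 [   1.      -0.      -0.       0.194]
 [   0.      -0.267    0.964 -142.542]
 [   0.       0.       0.       1.   ]] 317.6959623080663 [-3.14154734e+00 -2.09995904e-05  2.82976502e+00]
(array([-0.3835, -0.4055, -0.0987]), array([-0., -0.,  0.]))
```

Run:
```python
from plant import manip
from h import *
s=manip.get_state(); print(togo(s,(512,90,200)))
```

```text
(array([-0.4597, -0.4072,  0.0313]), array([-0., -0.,  0.]))
```

step_arm([
  [[-0.46, -0.407, 0.0], [0, 0, 0]],
  [[-0.46, -0.407, 0.0], [0, 0, 0]],
  [[-0.46, -0.407, 0.0], [0, 0, 0]],
  [[-0.46, -0.407, 0.0], [0, 0, 0]],
  [[-0.46, -0.407, 0.0], [0, 0, 0]],
  [[-0.46, -0.407, 0.0], [0, 0, 0]],
  [[-0.46, -0.407, 0.0], [0, 0, 0]],
  [[-0.46, -0.407, 0.0], [0, 0, 0]],
  [[-0.46, -0.407, 0.0], [0, 0, 0]],
  [[-0.46, -0.407, 0.0], [0, 0, 0]],
  [[-0.46, -0.407, 0.0], [0, 0, 0]],
  [[-0.46, -0.407, 0.0], [0, 0, 0]],
  [[-0.46, -0.407, 0.03], [0, 0, 0]],
  [[-0.46, -0.407, 0.03], [0, 0, 0]],
  [[-0.46, -0.407, 0.03], [0, 0, 0]],
])

```text
t: 2.92
position: [512.4, 91.0, 202.2]
tool_rot: [3.141, 0.0, 2.831]
wrist_force: [0.4, -0.3, 0.1]
width: 85.2
grip_force: 0.0
```

Run:
```python
from plant import manip
from h import *
s=manip.get_state(); w=manip.snapshot('wrist')
for P in ((517,114.5,76),(509,29,76),(501,-50,76)): print(proj(w,P,s))
cv2.imwrite('pics/w1.png',cv2.resize(w['color'],(800,600),interpolation=2))
np.save('w1.npy',dict(w=w,s=s),allow_pickle=True)
print(togo(s,(440,-285,250)), togo(s,(440,-285,110)))
```

```text
[285.02883758 175.81364261]
[189.80707841 196.18622388]
[104.44887017 213.78078381]
(array([-0.046 , -0.3801, -0.048 ]), array([0.02, 0.02, 0.  ])) (array([-0.0459, -0.3802,  0.092 ]), array([0.02, 0.02, 0.  ]))
```

View pics/w1.png

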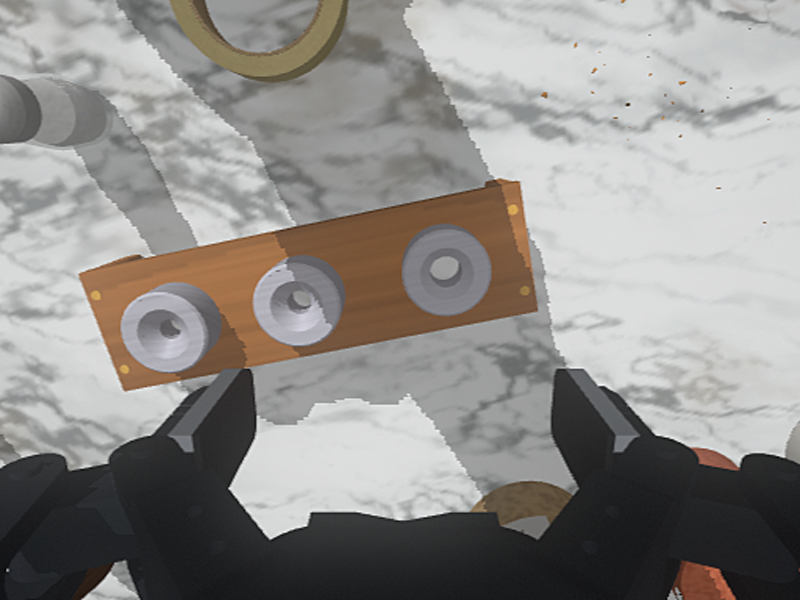

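The wrist view confirms it: the ring at (447,270) on the right (place_1) is clearly the wide one. The others, at (297,300) and (170,330), are narrow. I'm going to the spindle now.

step_arm([
  [[-0.046, -0.38, -0.03], [0, 0, 0]],
  [[-0.046, -0.38, -0.03], [0, 0, 0]],
  [[-0.046, -0.38, -0.03], [0, 0, 0]],
  [[-0.046, -0.38, -0.03], [0, 0, 0]],
  [[-0.046, -0.38, -0.03], [0, 0, 0]],
  [[-0.046, -0.38, -0.03], [0, 0, 0]],
  [[-0.046, -0.38, -0.03], [0, 0, 0]],
  [[-0.046, -0.38, -0.03], [0, 0, 0]],
  [[-0.046, -0.38, -0.03], [0, 0, 0]],
  [[-0.046, -0.38, -0.03], [0, 0, 0]],
])

```text
t: 4.22
position: [440.2, -284.2, 231.3]
tool_rot: [3.141, -0.0, 2.832]
wrist_force: [-0.2, -0.1, -0.3]
width: 85.4
grip_force: 0.0
```

Run:
```python
from plant import manip
from h import *
d=np.load('w1.npy',allow_pickle=True).item()
print('ring1',ray(d['w'],(285.9,172.6),76,d['s']))
s=manip.get_state(); w=manip.snapshot('wrist'); print(s['position'],s['tool_rot'],s['joint_pos'])
for P in ((440,-285,146),(439,-281,34)): print(np.array(proj(w,P,s)))
cv2.imwrite('pics/w2.png',cv2.resize(w['color'][60:320,100:412],None,fx=2.25,fy=2.25,interpolation=2))
```

```text
ring1 [514.48339993 116.03315571  76.        ]
[ 440.17958126 -284.20887918  231.29440263] [ 3.14109204e+00 -1.32430930e-04  2.83223460e+00] [-0.35390601  0.07794104  0.89996734  1.80411864 -0.06399781  1.2897553
  1.82380619]
[256.55020211 192.3987803 ]
[260.15192827 161.12903644]
```

View pics/w2.png

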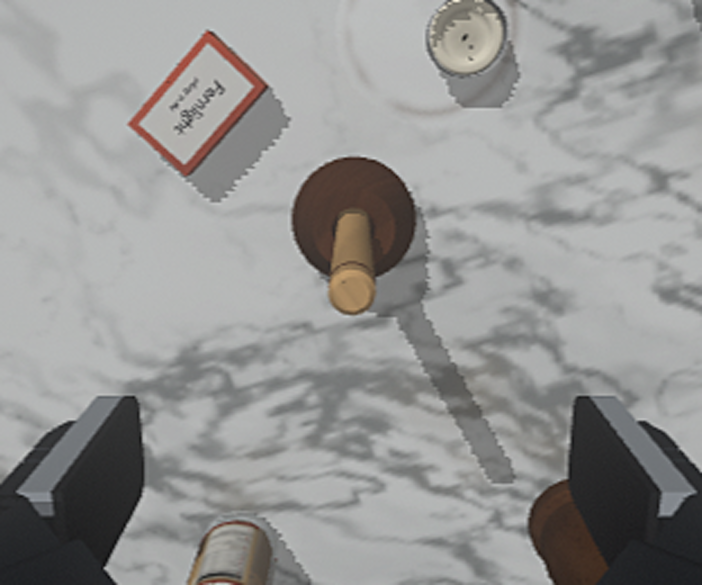

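The spindle's top is at crop (352,290), with its body running up to (352,212) inside the holder rim (centre about (353,217)). The pepper mill is at the lower right and clear of the fingers.

Run:
```python
from plant import manip
from h import *
s=manip.get_state(); w=manip.snapshot('wrist')
c=lambda x,y:(100+(x+.5)/2.25-.5,60+(y+.5)/2.25-.5)
print('top',ray(w,c(352,290),146,s),'holder rim',ray(w,c(353.5,217.5),34,s),'base rod enter',ray(w,c(352,212),34,s))
for X in (146,120): print(np.round(togo(s,(440,-284,102))[0],4))
```

```text
top [ 437.00374702 -284.58670145  146.        ] holder rim [ 432.83899897 -283.06561329   34.        ] base rod enter [ 430.0796903  -282.93494676   34.        ]
[0.0002 0.0003 0.1293]
[0.0002 0.0003 0.1293]
```

step_arm([
  [[0.002, -0.001, 0.06], [0, 0, 0]],
  [[0.002, -0.001, 0.1], [0, 0, 0]],
  [[0.002, -0.001, 0.13], [0, 0, 0]],
  [[0.002, -0.001, 0.13], [0, 0, 0]],
  [[0.002, -0.001, 0.13], [0, 0, 0]],
])

```text
t: 4.95
position: [438.0, -286.3, 102.5]
tool_rot: [-3.141, 0.001, 2.83]
wrist_force: [0.3, -0.5, -0.1]
width: 85.5
grip_force: 0.0
```

step_arm([
  [[0, 0, 0], [0, 0, 0]],
  [[0, 0, 0], [0, 0, 0]],
  [[0, 0, 0], [0, 0, 0]],
  [[0, 0, 0], [0, 0, 0]],
  [[0, 0, 0], [0, 0, 0]],
  [[0, 0, 0], [0, 0, 0]],
  [[0, 0, 0], [0, 0, 0]],
  [[0, 0, 0], [0, 0, 0]],
], grip=0.0)

```text
t: 5.95
position: [437.7, -285.9, 101.6]
tool_rot: [3.141, 0.0, 2.83]
wrist_force: [-0.3, 0.8, 5.6]
width: 14.6
grip_force: 58.5
```

step_arm([
  [[0, 0, -0.02], [0, 0, 0]],
  [[0, 0, -0.05], [0, 0, 0]],
  [[0, 0, -0.09], [0, 0, 0]],
  [[0, 0, -0.12], [0, 0, 0]],
  [[0, 0, -0.12], [0, 0, 0]],
  [[0, 0, -0.12], [0, 0, 0]],
])

```text
t: 6.7
position: [436.9, -285.7, 220.5]
tool_rot: [3.141, -0.001, 2.83]
wrist_force: [-0.0, -0.1, -0.4]
width: 14.7
grip_force: 58.5
```

Run:
```python
from plant import manip
from h import *
s=manip.get_state(); print(s['position'],s['tool_rot'],s['wrist_force'],s['wrist_torque'],s['width'])
A=R.from_euler('xyz',s['tool_rot'])
g=np.array(s['position']); f=g-[0,0,95]
c=np.zeros((600,700,3),np.uint8)
for i,n in enumerate(('scene','top')):
    p=manip.snapshot(n); u=proj(p,g-[0,0,40]); x,y=int(u[0])-35,int(u[1])-50; x=max(x,0);y=max(y,0)
    a=cv2.resize(p['color'][y:y+120,x:x+70],None,fx=5,fy=5,interpolation=2); c[:a.shape[0],i*350:i*350+a.shape[1]]=a
    print(n,(x,y),'tcp,foot pred',proj(p,g),proj(p,f))
cv2.imwrite('pics/c2.png',c); print(togo(s,(515.5,115.4,221)))
```

```text
[ 436.94151076 -285.70414873  220.46267396] [ 3.14149639e+00 -1.02710685e-03  2.82990121e+00] [-0.02948057 -0.05823223 -0.38725669] [ 0.06035239  0.04206533 -0.00168738] 14.735455850352329
scene (248, 166) tcp,foot pred [284.19719775 201.06901284] [282.50834357 235.70641667]
top (294, 167) tcp,foot pred [332.63252627 216.51454807] [325.44016542 218.66047096]
(array([ 4.820e-02,  4.059e-01, -4.000e-04]), array([ 0.01, -0.06, -0.  ]))
```

View pics/c2.png

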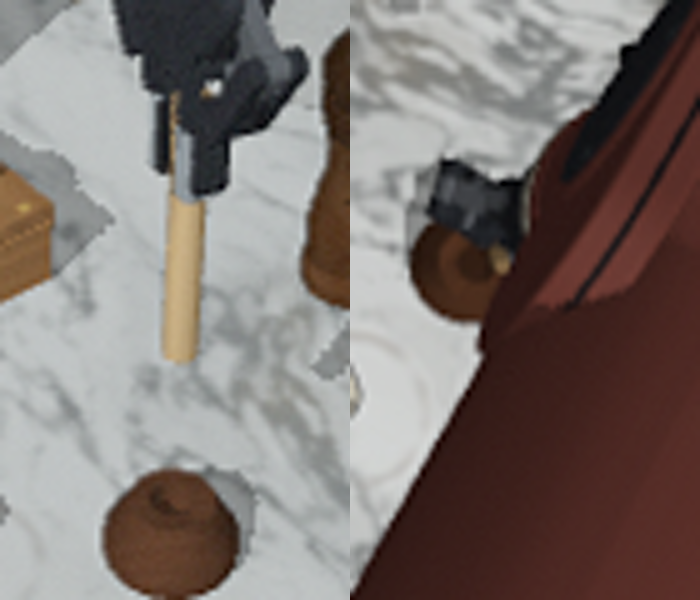

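The spindle is held and lifted. In the scene crop it runs from (188,200) to its foot at (180,355), which is essentially vertical. I'm moving over place_1.

step_arm([
  [[0.006, 0.05, 0], [0, 0, 0]],
  [[0.012, 0.1, 0], [0, 0, 0]],
  [[0.018, 0.15, 0], [0, 0, 0]],
  [[0.024, 0.2, 0], [0, 0, 0]],
  [[0.03, 0.25, 0], [0, 0, 0]],
  [[0.036, 0.3, 0], [0, 0, 0]],
  [[0.042, 0.35, 0], [0, 0, 0]],
  [[0.048, 0.4, 0], [0, 0, 0]],
  [[0.048, 0.406, 0], [0, 0, 0]],
  [[0.048, 0.406, 0.025], [0, 0, 0]],
  [[0.048, 0.406, 0.025], [0, 0, 0]],
  [[0.048, 0.406, 0.025], [0, 0, 0]],
])

```text
t: 8.3
position: [516.3, 114.4, 196.6]
tool_rot: [-3.141, -0.0, 2.829]
wrist_force: [0.4, 0.0, 0.8]
width: 14.5
grip_force: 58.7
```

Run:
```python
from plant import manip
from h import *
s=manip.get_state(); print(s['position'],s['tool_rot'],s['wrist_force'],s['wrist_torque'],s['width'])
w=manip.snapshot('wrist'); g=np.array(s['position'])
x,y=170,80
cv2.imwrite('pics/w3.png',cv2.resize(w['color'][y:y+160,x:x+200],None,fx=3.75,fy=3.75,interpolation=2))
for P in (g,g-[0,0,95],(515.5,115.4,76)): q=proj(w,P,s); print(q,(q-[x,y]+.5)*3.75-.5)
```

```text
[516.27425027 114.36783557 196.62156819] [-3.14119948e+00 -1.45154074e-04  2.82865553e+00] [0.4303496  0.01223895 0.75583831] [ 0.02466274 -0.01591555  0.00096672] 14.472224611480044
[257.56629959 241.88848941] [329.74862345 608.45683529]
[257.74475048 188.76135717] [330.4178143  409.23008937]
[258.64234869 179.36892864] [333.78380759 374.0084824 ]
```

View pics/w3.png

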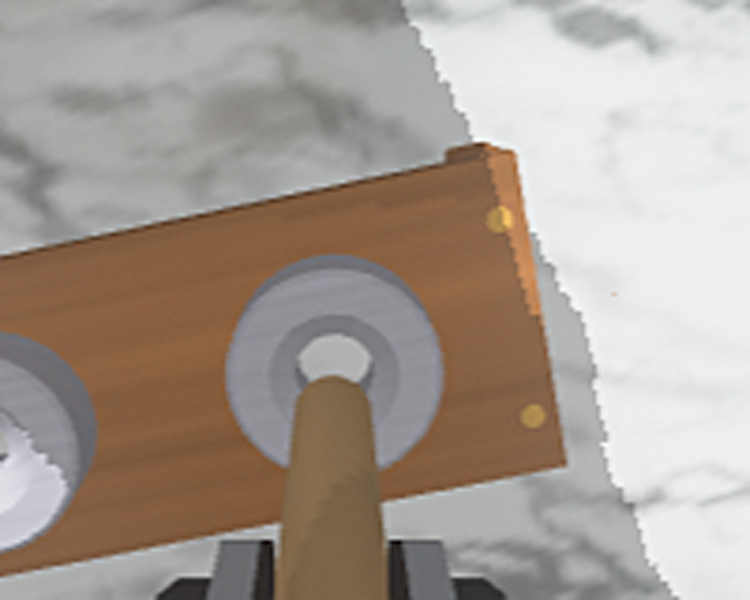

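The foot edge is at crop (333,377), putting the foot's centre near (333,412). The ring's centre is near (335,371). The spindle is straight, and the foot has to shift about 2.4 mm in tool x and 0.4 mm in tool y.

step_arm([
  [[0.0024, 0.0004, 0], [0, 0, 0]],
  [[0.0024, 0.0004, 0.01], [0, 0, 0]],
  [[0.0024, 0.0004, 0.02], [0, 0, 0]],
  [[0.0024, 0.0004, 0.023], [0, 0, 0]],
  [[0.0024, 0.0004, 0.025], [0, 0, 0]],
  [[0.0024, 0.0004, 0.026], [0, 0, 0]],
  [[0.0024, 0.0004, 0.027], [0, 0, 0]],
  [[0.0024, 0.0004, 0.028], [0, 0, 0]],
  [[0.0024, 0.0004, 0.028], [0, 0, 0]],
])

```text
t: 9.48
position: [514.1, 116.3, 168.3]
tool_rot: [3.142, 0.0, 2.83]
wrist_force: [-0.8, 0.8, -1.3]
width: 14.3
grip_force: 58.7
```

step_arm([
  [[0, 0, 0.001], [0, 0, 0]],
  [[0, 0, 0.002], [0, 0, 0]],
  [[0, 0, 0.003], [0, 0, 0]],
  [[0, 0, 0.003], [0, 0, 0]],
])

```text
t: 9.98
position: [514.1, 116.2, 165.3]
tool_rot: [-3.142, 0.0, 2.83]
wrist_force: [-0.0, -1.2, -0.1]
width: 14.7
grip_force: 58.7
```

step_arm([
  [[0, 0, 0.001], [0, 0, 0]],
  [[0, 0, 0.002], [0, 0, 0]],
  [[0, 0, 0.003], [0, 0, 0]],
  [[0, 0, 0.003], [0, 0, 0]],
])

```text
t: 10.48
position: [514.2, 116.0, 162.2]
tool_rot: [-3.141, 0.0, 2.83]
wrist_force: [2.4, -2.0, 0.4]
width: 14.5
grip_force: 58.8
```

step_arm([
  [[0, 0, 0.001], [0, 0, 0]],
  [[0, 0, 0.002], [0, 0, 0]],
  [[0, 0, 0.003], [0, 0, 0]],
  [[0, 0, 0.003], [0, 0, 0]],
])

```text
t: 10.98
position: [514.1, 116.2, 159.2]
tool_rot: [-3.141, 0.0, 2.83]
wrist_force: [2.9, -2.1, -0.2]
width: 14.3
grip_force: 58.8
```

The foot is inside the bore: it's below the 67.5 mm stop level with almost no vertical force. I'll ease it sideways to relieve the roughly 3 N of side force and keep going down.

step_arm([
  [[-0.0006, -0.0002, 0], [0, 0, 0]],
  [[-0.0006, -0.0002, 0.003], [0, 0, 0]],
  [[-0.0006, -0.0002, 0.006], [0, 0, 0]],
  [[-0.0006, -0.0002, 0.008], [0, 0, 0]],
  [[-0.0006, -0.0002, 0.008], [0, 0, 0]],
])

```text
t: 11.6
position: [514.4, 115.9, 150.9]
tool_rot: [-3.141, -0.0, 2.83]
wrist_force: [1.4, -1.4, -1.1]
width: 14.2
grip_force: 58.8
```

step_arm([
  [[0, 0, 0.004], [0, 0, 0]],
  [[0, 0, 0.008], [0, 0, 0]],
  [[0, 0, 0.012], [0, 0, 0]],
  [[0, 0, 0.016], [0, 0, 0]],
  [[0, 0, 0.016], [0, 0, 0]],
])

```text
t: 12.22
position: [514.4, 115.8, 134.8]
tool_rot: [-3.141, -0.0, 2.83]
wrist_force: [2.1, -2.0, -3.2]
width: 14.8
grip_force: 58.8
```

step_arm([
  [[-0.0005, -0.0002, 0.004], [0, 0, 0]],
  [[-0.0005, -0.0002, 0.008], [0, 0, 0]],
  [[-0.0005, -0.0002, 0.012], [0, 0, 0]],
  [[-0.0005, -0.0002, 0.016], [0, 0, 0]],
  [[-0.0005, -0.0002, 0.016], [0, 0, 0]],
])

```text
t: 12.85
position: [514.7, 115.5, 118.9]
tool_rot: [-3.141, -0.0, 2.83]
wrist_force: [1.3, -0.0, -1.0]
width: 14.6
grip_force: 58.7
```

step_arm([
  [[0, 0, 0.004], [0, 0, 0]],
  [[0, 0, 0.008], [0, 0, 0]],
  [[0, 0, 0.012], [0, 0, 0]],
  [[0, 0, 0.015], [0, 0, 0]],
  [[0, 0, 0.015], [0, 0, 0]],
])

```text
t: 13.48
position: [514.8, 115.5, 104.0]
tool_rot: [-3.141, -0.0, 2.83]
wrist_force: [0.9, -0.1, -1.0]
width: 14.7
grip_force: 58.7
```

step_arm([
  [[0, 0, 0.002], [0, 0, 0]],
  [[0, 0, 0.004], [0, 0, 0]],
  [[0, 0, 0.006], [0, 0, 0]],
  [[0, 0, 0.007], [0, 0, 0]],
  [[0, 0, 0.007], [0, 0, 0]],
])

```text
t: 14.1
position: [514.9, 115.5, 97.2]
tool_rot: [-3.141, -0.0, 2.83]
wrist_force: [0.6, 0.5, -1.0]
width: 14.4
grip_force: 58.7
```

step_arm([
  [[0, 0, 0.0005], [0, 0, 0]],
  [[0, 0, 0.001], [0, 0, 0]],
  [[0, 0, 0.001], [0, 0, 0]],
])

```text
t: 14.48
position: [515.0, 115.6, 96.3]
tool_rot: [3.142, -0.0, 2.83]
wrist_force: [0.1, 0.0, 0.5]
width: 14.6
grip_force: 58.7
```

step_arm([
  [[0, 0, 0.0005], [0, 0, 0]],
  [[0, 0, 0.001], [0, 0, 0]],
  [[0, 0, 0.001], [0, 0, 0]],
])

```text
t: 14.85
position: [515.2, 115.6, 95.7]
tool_rot: [3.141, 0.0, 2.83]
wrist_force: [-0.6, -1.4, 3.3]
width: 14.6
grip_force: 59.2
```

step_arm([
  [[0, 0, 0.0005], [0, 0, 0]],
  [[0, 0, 0.0005], [0, 0, 0]],
])

```text
t: 15.1
position: [515.4, 115.5, 95.6]
tool_rot: [3.141, 0.001, 2.83]
wrist_force: [-1.4, -1.3, 9.6]
width: 14.3
grip_force: 59.7
```

The foot is down, firmly on the worktop. I'm releasing it and retreating upwards.

step_arm([
  [[0, 0, 0], [0, 0, 0]],
  [[0, 0, 0], [0, 0, 0]],
  [[0, 0, 0], [0, 0, 0]],
  [[0, 0, 0], [0, 0, 0]],
  [[0, 0, 0], [0, 0, 0]],
  [[0, 0, 0], [0, 0, 0]],
], grip=0.06)

```text
t: 15.85
position: [515.0, 115.6, 94.8]
tool_rot: [-3.142, -0.0, 2.83]
wrist_force: [0.5, 0.1, -0.4]
width: 59.9
grip_force: 0.0
```

step_arm([
  [[0, 0, -0.02], [0, 0, 0]],
  [[0, 0, -0.05], [0, 0, 0]],
  [[0, 0, -0.1], [0, 0, 0]],
  [[0, 0, -0.15], [0, 0, 0]],
  [[0, 0, -0.15], [0, 0, 0]],
  [[0, 0, -0.15], [0, 0, 0]],
])

```text
t: 16.6
position: [514.7, 115.5, 244.3]
tool_rot: [-3.141, -0.0, 2.83]
wrist_force: [0.4, -0.2, -0.4]
width: 60.0
grip_force: 0.0
```

Run:
```python
from plant import manip
from h import *
s=manip.get_state(); print(s['t'],s['position'],s['width'],s['wrist_force'])
w=manip.snapshot('wrist'); q=manip.snapshot('scene')
c=np.zeros((500,800,3),np.uint8); c[:,:400]=cv2.resize(w['color'][80:280,170:330],(400,500)); c[:,400:]=cv2.resize(q['color'][120:245,160:260],(400,500))
cv2.imwrite('pics/f.png',c); print(proj(w,(515,115.5,140),s),proj(w,(515,115.5,76),s))
```

```text
16.6 [514.69704757 115.53890974 244.27531436] 60.04672267316043 [ 0.43972105 -0.24412502 -0.40645201]
[257.79117621 186.00706495] [257.82442354 169.05213612]
```

View pics/f.png

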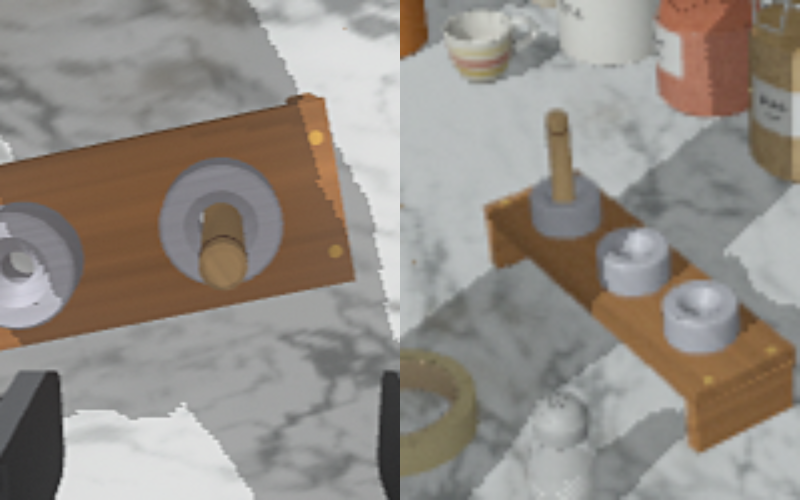

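The spindle stands upright through the place_1 ring: its top is at (222,265) in the left crop and it stands from (557,110) to (565,200) in the right one. The gripper is clear.

```bash
python3 -c "
from plant import manip
print(manip.job_done())"
```

```text
the job is handed in; nothing more can be done
None
```

The spindle stands upright on the worktop through the place_1 ring, released, and nothing else was touched. The cameras showed that ring's bore as the widest, so I tried it first; it passed cleanly, and I never tried the other two.

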